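Shut the stone-tray cabinet on the setter's bench

TASK

Put the stones away: while the door of the small wooden cabinet stands open, push both trays fully home into their bays with the fingertips, then push the door fully shut. Only push: do not lift or pull out a tray, and leave the other things on the bench where they are.

Things in the scene. Friction and masses are not known exactly. Their poses are not given: they have to be found in the camera images.
- cabinet: Fixed dark wooden cabinet, 150 deep (x) x 240 wide (y) x 72 high. Origin: centre of its underside, on the bench. x points into it, away from its open front, which is the plane x = -75 mm and looks towards the robot, turned up to 0.2 rad about z. Two bays side by side, each 108 wide and 56 high, between 8 mm walls, over a 6 mm floor board and under a 10 mm top board reaching to the front.
- bay_left (a point): Middle of the lower front edge of the left (+y) bay, on top of its floor board, in the cabinet's front plane (cabinet frame -75, 58, 6 mm). Axes as the cabinet's.
- bay_right (a point): The same for the right (-y) bay (cabinet frame -75, -58, 6 mm).
- tray_left: Loose open-topped pale wooden tray, 130 long (x) x 102 wide (y) x 40 high, 5 mm walls, about 0.16 kg, in the left bay; slides with 1 to 4 N; starts 25 to 55 mm out from home. Origin: centre of its underside; axes as the cabinet's. Fully home it meets the back of the bay, with its front face 2 mm in front of the cabinet's front plane and its origin at cabinet x = -12 mm.
- tray_left_front (a point): Middle of the left tray's outer front face, 20 mm above its underside (so 26 mm above the bench); axes as the tray's. The face looks along the tray's -x.
- tray_right: The same kind of tray in the right bay, out by its own distance; same home position along x.
- tray_right_front (a point): Middle of the right tray's outer front face, as for the left one.
- door (a joint): Door's hinge angle in rad: 0 shut, at most 2.1, starts at 1.5 to 2.0. Wooden leaf 236 wide, 64 high (4 to 68 mm above the bench), 10 thick, on an upright axis at the cabinet's left front edge. Opening, its free end swings from the cabinet's right towards the robot (1.57: square to the front) and on to the left. Stiff hinge (0.05 N m): stays where left, no spring or catch.
- door_hinge (a point): Point on the door's hinge axis, at mid-height of the door (36 mm above the bench), in the plane of the leaf's inner face. Fixed to the cabinet (cabinet frame -81, 120, 36 mm), axes as the cabinet's.
- door_edge (a point): Middle of the free upright edge of the door's outer face, 236 mm from the hinge. Moves with the door; axes: -x out of the outer face (x = 0), y towards the hinge, z up. A brass knob 16 mm across stands 18 mm out of the outer face, 24 mm from this edge, at mid-height. Shut, the leaf's inner face is 6 mm in front of the cabinet's front plane.
- ring_clamp: Bystander: wooden ring clamp with a steel band lying on the bench right of and in front of the cabinet, 130 x 30 x 24 mm, long axis x. Origin under its middle.
- stone_jar: Bystander: small glass jar with metal cap, 44 across, 58 high, left of the cabinet. Origin under its centre.
- ring_box: Bystander: blue ring box 55 x 55 x 45 mm, right of the cabinet. Origin under its centre.
- loupe: Bystander: small loupe, 34 across, 18 high with a flat 12 mm wide handle out to 45 mm along its x, lying on the cabinet's top. Origin: centre of the round part's underside.
- hammer: Bystander: hammer lying on the bench far to the left, about 220 mm long along its x, handle to -x.
- graver: Bystander: graver with a wooden handle, 150 mm long along its x, lying far to the right.
- bur_cup: Bystander: white ceramic cup 60 across, 60 high, far to the right. Origin under its centre.
Things that resemble listed ones, but are neither listed nor needed, are in the scene too. What is shaped like the tray_left but blue, red or yellow is not meant.

How it is judged:
By the outcome, as a careful person would: the job done as asked, in the order asked, and still so for the second after the job is handed in, with the robot touching nothing.
It also fails if it takes over 61 s, if anything falls off the work surface, if the arm or the gripper's body presses on something with over 40 N, if the wrist force passes 120 N, or if a joint passes its speed limit or range.

ROBOT

A 6-joint arm with a two-finger parallel gripper is mounted at the origin on the work surface. World frame = base frame: x ahead of the robot, y to its left, z up, the work surface at z = 0. Lengths are in m, angles in rad, forces in N, time in s.
With the tool pointing down it reaches from about 0.35 to 0.975 m from the base axis. Payload 4.9 kg.
Tool frame: the origin (TCP) lies between the finger pads; the fingertips stand 14 mm ahead of it and the grasp point (between the pads) lies 5 mm behind it (manip.finger_overhang is the distance from the TCP to the fingertips, in m); z points along the fingers, y is the line along which they close (so a half turn about z gives the same grasp; the last joint's range is limited). The gripper opens to 85 mm and grips with 20 to 120 N. Pads are 22 mm wide; open, the fingers measure 114 mm over their backs; the gripper's body (76 mm by 85 mm) begins 54 mm behind the grasp point. The pads swing forward as they close: fully open they stand 13 mm farther back than shut.
Start: joints at [1.165, 0.053, 1.613, -0, 1.476, -0.119], TCP at [0.177, 0.599, 0.245] pointing down, gripper open.
Joint ranges: [-3.01, 3.01], [-1.01, 2.22], [0.06, 2.58], [-1.02, 4.17], [0.09, 2.62], [-3.14, 3.14]. Speed limits (rad/s): [2.57, 2.57, 3.14, 3.14, 3.14, 3.14].

INTERFACE

Orientations are given as a unit quaternion [w, x, y, z].
In Python, from plant import manip, grab_frame gives the robot as it stands.
- The arm moves only by the tool servo_tool, never from a script. Its argument "deltas" is a list that holds one entry, the list of rows, each a list of 5 numbers: the opening in per cent of the stroke, from 0 (shut) to 100 (fully open), then the shift along the world's x, y, z in m, then the turn about the world's z in degrees. A call has exactly 8 rows; each row shifts and turns the commanded pose from where the row before left it; what a row does not reach is not made up. A row lasts 1/10 s, in which the tool goes at most 50 mm and 8.59 degrees, less where a joint would pass 70% of its speed; a pose out of reach is approached as far as the arm can. A call is refused whole if a number of a shift passes 0.05 or a number of a turn 8.59, either way. A call with a gripper value outside its range is refused whole. The fingers move at their own pace and stop on an object; the grip force is fixed at half the most. Time passes only in rows, so rows that do not move let the fingers close, or fill a call up. It gives the time, the measured TCP pose, the force, the opening and the grip force at its end, in the units of the state.
- manip.state(): the state, without advancing time (a new reading comes with each control period).
- grab_frame(name): name is "scene" or "top" or "wrist"; returns a dict with "pixels" (400x640x3 uint8, red, green, blue), "z_map" (400x640 float32, m along the optical axis (not along the pixel's ray), 0 where there is no reading), "fx", "fy", "cx", "cy" (pixels), "dist" ([k1, k2, p1, p2, k3] as OpenCV has them; the pictures are not rectified), "rvec" (rotation vector, rad) and "tvec" (3), from world to camera coordinates, as OpenCV has them; the wrist camera has in their place "T_tool_cam" (4x4, takes a point from camera to tool coordinates, whose origin is the TCP and whose axes are the flange's). Camera axes: x right, y down, z forward; pixel columns grow to the right and rows downward; lengths in m; the calibration is good to about 2 mm. A picture is of the moment at which its call begins: read the wrist's pose just before it.
- manip.job_done(): hands the job in; it is judged then, once.
The state is a dict: "time": time; "joint_pos": joint angles; "joint_vel": joint speeds; "joint_efforts": joint torques, N m; "tool_pos": TCP position; "tool_rot": TCP orientation; "contact_force": force on the tool from outside, world axes, zero at the start; "ft_torque": the same for the moment, N m; "gripper_width": opening from 0.0 (shut) to 1.0 (fully open); "grasp_force": force on a finger pad.
Only numpy, scipy, OpenCV 4.12 (cv2) and the standard library are available. Lean on these libraries where they do the work, as an engineer would, in place of code of your own. Each camera call takes 0.05 s, during which the arm holds its last target. There are 200 camera calls.

## Working session

There is one attempt and no reset: what is moved stays moved. The work goes in short steps, Python scripts to look and compute and a tool call to move; the robot and the scene stay as the last step left them, time stands still between calls to the robot, and variables do not carry over. Pictures are saved under pics/ and viewed, at most 10 in all, crops included, and the job is handed in when it is done.

Besides the shell and the picture viewer there is one more tool, called after "Call:" in YAML: its name, and indented under it one key for each argument. servo_tool: Moves the arm, as the interface text tells. Its arguments: {"type":"object","properties":{"deltas":{"type":"array"}},"required":["deltas"]}

```bash
mkdir -p pics; ls
cat > h.py <<'E'
import numpy as np, cv2
from plant import manip, grab_frame
def save(f,n): cv2.imwrite(n,cv2.cvtColor(f["pixels"],cv2.COLOR_RGB2BGR))
def world(f,us):
    K=np.array([[f["fx"],0,f["cx"]],[0,f["fy"],f["cy"]],[0,0,1.]])
    us=np.array(us,float).reshape(-1,1,2)
    r=cv2.undistortPoints(us,K,np.array(f["dist"],float)).reshape(-1,2)
    R=cv2.Rodrigues(np.array(f["rvec"],float))[0]; t=np.array(f["tvec"],float).ravel()
    return R,t,np.c_[r,np.ones(len(r))]
def onplane(f,us,z):
    R,t,d=world(f,us); o=-R.T@t; d=d@R
    return o+d*((z-o[2])/d[:,2])[:,None]
def depth(f,us):
    R,t,d=world(f,us); zz=np.array([f["z_map"][int(v),int(u)] for u,v in us])
    return (d*zz[:,None]-t)@R
E
python3 - <<'E'
from h import *
import pickle
for n in("top","scene"):
    f=grab_frame(n); save(f,f"pics/{n}0.png"); pickle.dump(f,open(n+"0.pkl","wb"))
print(manip.state())
E
```

```text
pics
{'time': 0.1, 'joint_pos': array([ 1.16499326e+00,  5.33109976e-02,  1.61419503e+00, -1.46633926e-05,
        1.47603253e+00, -1.18970886e-01]), 'joint_vel': array([ 0.0012643 ,  0.0002557 , -0.00406071, -0.00251552, -0.00262729,
        0.00048028]), 'joint_efforts': array([ 4.97876263e-04, -3.94901848e+01, -3.71363819e+01, -5.79383436e-05,
        3.87869120e-03,  2.36567161e-06]), 'tool_pos': array([0.17658429, 0.59894922, 0.24415055]), 'tool_rot': array([-2.45321743e-04,  1.42924202e-01,  9.89733159e-01, -9.41542122e-04]), 'contact_force': array([0.17664046, 0.12401811, 0.53326569]), 'ft_torque': array([ 0.00337497, -0.03281559,  0.01794143]), 'grasp_force': 0.0, 'gripper_width': 1.001243523383828}
```

View pics/top0.png

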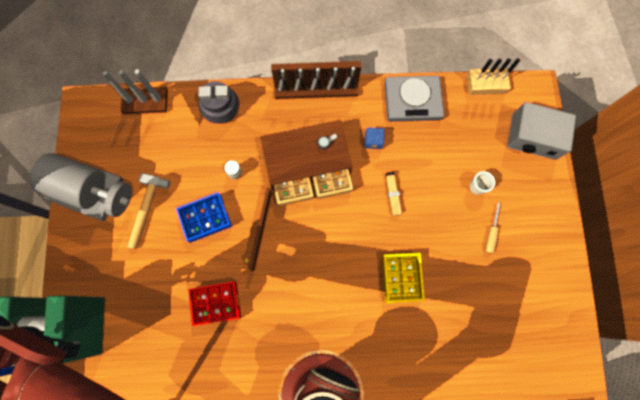

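View pics/scene0.png

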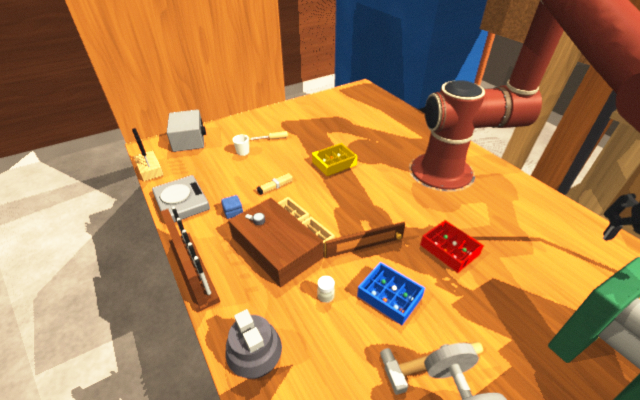

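The top view shows the cabinet at (308,155), the pale trays at (294,190) and (333,182), and the door from (270,188) to (250,268). The red (215,303), blue (204,218) and yellow (404,277) trays are decoys. The two pale trays fit the description because they are in the cabinet's bays. Next I'll measure and check an enlarged crop.

Run:
```python
from h import *
import pickle
f=pickle.load(open("top0.pkl","rb"))
vv,uu=np.mgrid[100:290,225:365]; us=np.c_[uu.ravel(),vv.ravel()]
P=depth(f,us); 
def rect(m):
    r=cv2.minAreaRect((P[m][:,:2]*1000).astype(np.float32)); return np.round(r[0]),np.round(r[1]),r[2],np.round(cv2.boxPoints(r)).tolist()
rgb=f["pixels"][100:290,225:365].reshape(-1,3).astype(int)
hsv=cv2.cvtColor(f["pixels"],cv2.COLOR_RGB2HSV)[100:290,225:365].reshape(-1,3).astype(int)
top=(abs(P[:,2]-.072)<.006)
im=top.reshape(vv.shape).astype(np.uint8)
n,l,s,c=cv2.connectedComponentsWithStats(im)
for i in range(1,n):
    if s[i,4]>25: 
        m=(l==i).ravel(); print("h72",s[i],rect(m),P[m].mean(0))
# door: height .05-.078 and below row 190
tr=(P[:,2]>.03)&(P[:,2]<.054)&(rgb.min(1)>70)&(rgb[:,0]>170)
n,l,s,c=cv2.connectedComponentsWithStats(tr.reshape(vv.shape).astype(np.uint8))
for i in range(1,n):
    if s[i,4]>25: m=(l==i).ravel(); print("tray",s[i],rect(m),P[m].mean(0))
d=(P[:,2]>.045)&(us[:,1]>200)&(us[:,0]<275); print("door",d.sum(),rect(d),P[d][:,2].max())
c=cv2.resize(f["pixels"][110:285,225:375],None,fx=3.4,fy=3.4,interpolation=cv2.INTER_CUBIC)
cv2.imwrite("pics/crop1.png",c[:,:,::-1])
```

```text
h72 [  35   20   93   65 3872] (array([670.,  18.]), array([150., 241.]), 10.168892860412598, [[575.0, 123.0], [617.0, -114.0], [765.0, -87.0], [722.0, 150.0]]) [0.66700485 0.02025993 0.07271298]
h72 [39 87  6 15 42] (array([549., 132.]), array([10., 41.]), 77.47808837890625, [[527.0, 132.0], [568.0, 123.0], [570.0, 132.0], [530.0, 141.0]]) [0.54825907 0.13188002 0.06943119]
h72 [ 23 103  19  67 221] (array([433., 159.]), array([ 11., 188.]), 76.7081298828125, [[340.0, 176.0], [523.0, 132.0], [525.0, 143.0], [343.0, 186.0]]) [0.43209715 0.15918337 0.06940563]
tray [ 89  70  39  27 178] (array([581., -57.]), array([ 59., 102.]), 11.353479385375977, [[542.0, -13.0], [562.0, -113.0], [620.0, -101.0], [600.0, -1.0]]) [ 0.56841847 -0.06014842  0.04427895]
tray [ 51  78  37  26 156] (array([564.,  58.]), array([ 58., 102.]), 10.968988418579102, [[526.0, 102.0], [545.0, 2.0], [602.0, 13.0], [582.0, 113.0]]) [0.54741774 0.05071554 0.04418904]
door 365 (array([352., 156.]), array([314., 191.]), 23.4998722076416, [[170.0, 180.0], [246.0, 6.0], [534.0, 131.0], [458.0, 306.0]]) 1.3015049175580742
```

View pics/crop1.png

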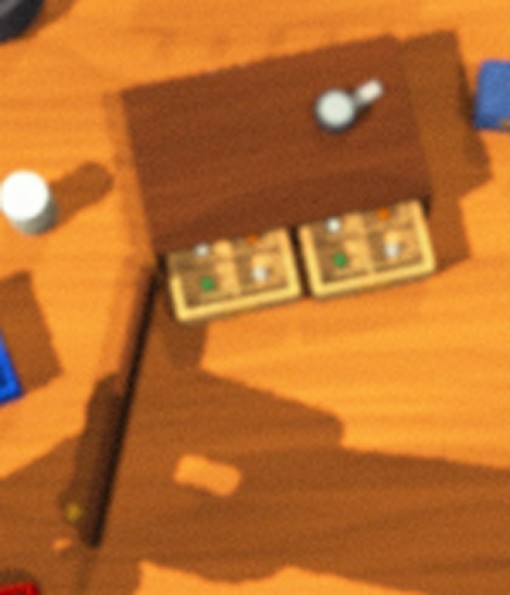

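The crop confirms both pale trays sit in the bays, fronts at about (235,310) and (370,285), with the door leaf from (155,270) to (95,540). Cabinet yaw is about 0.177 rad, the left tray is out by about 49 mm, the right by about 53 mm, and the door is at about 1.98 rad. All measured sizes match the given ones. I'm moving in front of the left tray.

Call:
servo_tool:
  deltas:
    - [[0, 0.02, -0.035, 0, 1.7], [0, 0.02, -0.035, 0, 1.7], [0, 0.02, -0.035, 0, 1.7], [0, 0.02, -0.035, 0, 1.7], [0, 0.02, -0.035, 0, 1.7], [0, 0.02, -0.035, 0, 1.7], [0, 0.02, -0.035, 0, 1.7], [0, 0.02, -0.035, 0, 1.7]]

```text
time: 0.9
tool_pos: [0.337, 0.3179, 0.2448]
tool_rot: [-0.0, 0.024, 1.0, -0.0]
contact_force: [0.6, 1.3, 0.4]
gripper_width: -0.002
grasp_force: 0.0
```

Call:
servo_tool:
  deltas:
    - [[0, 0.02, -0.035, 0, 1.7], [0, 0.02, -0.035, 0, 1.7], [0, 0.02, -0.035, 0, 1.7], [0, 0.02, -0.035, 0, 1.7], [0, 0.02, -0.035, 0, 1.7], [0, 0.02, -0.035, 0, 1.7], [0, 0.02, -0.035, -0.04, 1.7], [0, 0.02, -0.03, -0.04, 1.0]]

```text
time: 1.7
tool_pos: [0.4946, 0.049, 0.1736]
tool_rot: [0.002, -0.088, 0.996, -0.0]
contact_force: [0.3, -0.4, -0.4]
gripper_width: -0.001
grasp_force: 0.0
```

Run:
```python
from h import *
from scipy.spatial.transform import Rotation as Ro
s=manip.state(); f=grab_frame("wrist"); save(f,"pics/w1.png")
q=s["tool_rot"]; R=Ro.from_quat(np.r_[q[1:],q[0]]).as_matrix()
print(s["time"],s["tool_pos"],R.round(3).tolist(),s["gripper_width"],s["contact_force"]); print(manip.finger_overhang)
# wrist depth -> world points of tray fronts
T=np.array(f["T_tool_cam"]); K=np.array([[f["fx"],0,f["cx"]],[0,f["fy"],f["cy"]],[0,0,1.]])
vv,uu=np.mgrid[0:400:2,0:640:2]; us=np.c_[uu.ravel(),vv.ravel()].astype(float)
d=np.c_[cv2.undistortPoints(us.reshape(-1,1,2),K,np.array(f["dist"],float)).reshape(-1,2),np.ones(len(us))]
z=f["z_map"][::2,::2].ravel(); P=((d*z[:,None])@T[:3,:3].T+T[:3,3])@R.T+s["tool_pos"]; P=P[z>0]
a=.177; C=np.array([.670,.018]); c=np.array([np.cos(a),np.sin(a)]); n=np.array([-c[1],c[0]])
X=(P[:,:2]-C)@c; Y=(P[:,:2]-C)@n
for nm,y0 in(("L",.058),("R",-.058)):
    m=(abs(P[:,2]-.046)<.004)&(abs(Y-y0)<.05)&(X<-.06); print(nm,m.sum(),np.percentile(X[m],[0,1,5]) if m.any() else 0, Y[m].min() if m.any() else 0,Y[m].max() if m.any() else 0)
m=(abs(P[:,2]-.072)<.004)&(abs(Y)<.1); print("cab",m.sum(),np.percentile(X[m],[0,1,5]) if m.any() else 0)
```

```text
1.7 [0.494591   0.04899236 0.173608  ] [[-0.985, -0.175, 0.004], [-0.175, 0.985, -0.0], [-0.004, -0.001, -1.0]] -0.000769110943131394 [ 0.33155714 -0.35495516 -0.36183211]
0.014
L 352 [-0.12670612 -0.12655732 -0.1262648 ] 0.008173525078547269 0.10798608480114508
R 341 [-0.13034818 -0.1301092  -0.12975612] -0.10796288373423579 -0.008036993186034985
cab 661 [-0.07559292 -0.07481045 -0.07408607]
```

View pics/w1.png

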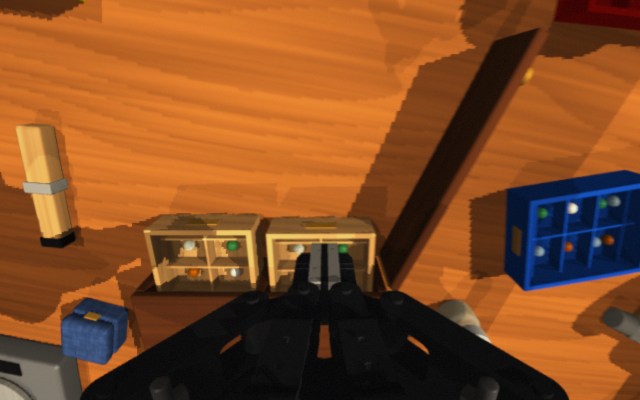

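The wrist view shows both trays in their bays, front faces at (204,222) and (322,225), fingertips at (325,265), and the door clear to the right of them. The numbers agree with the top view to under 1 mm. I'm lowering in front of the left tray and moving up to it.

Call:
servo_tool:
  deltas:
    - [[0, 0, -0.003, -0.034, 0], [0, 0, 0, -0.034, 0], [0, 0, 0, -0.034, 0], [0, 0, 0, -0.033, 0], [0, 0, 0, 0, 0], [0, 0.01, 0.0018, 0, 0], [0, 0.01, 0.0018, 0, 0], [0, 0.005, 0.0009, 0, 0]]

```text
time: 2.55
tool_pos: [0.5214, 0.0524, 0.0408]
tool_rot: [0.003, -0.088, 0.996, -0.0]
contact_force: [0.1, 0.0, -0.9]
gripper_width: -0.0
grasp_force: 0.0
```

Call:
servo_tool:
  deltas:
    - [[0, 0.006, 0.0011, 0, 0], [0, 0.006, 0.0011, 0, 0], [0, 0.006, 0.0011, 0, 0], [0, 0.006, 0.0011, 0, 0], [0, 0.006, 0.0011, 0, 0], [0, 0.006, 0.0011, 0, 0], [0, 0.004, 0.0007, 0, 0], [0, 0, 0, 0, 0]]

```text
time: 3.35
tool_pos: [0.5587, 0.0597, 0.038]
tool_rot: [0.0, -0.088, 0.996, 0.0]
contact_force: [-0.7, -0.2, -0.4]
gripper_width: 0.001
grasp_force: 0.0
```

Call:
servo_tool:
  deltas:
    - [[0, 0.004, 0.0007, 0, 0], [0, 0.004, 0.0007, 0, 0], [0, 0.003, 0.0005, 0, 0], [0, 0.002, 0.0004, 0, 0], [0, 0.001, 0.0002, 0, 0], [0, 0, 0, 0, 0], [0, 0, 0, 0, 0], [0, 0, 0, 0, 0]]

```text
time: 4.15
tool_pos: [0.5722, 0.0621, 0.0382]
tool_rot: [0.0, -0.088, 0.996, -0.0]
contact_force: [0.4, 0.3, -1.0]
gripper_width: -0.001
grasp_force: 0.0
```

Call:
servo_tool:
  deltas:
    - [[0, 0.001, 0.0002, 0, 0], [0, 0.001, 0.0002, 0, 0], [0, 0, 0, 0, 0], [0, 0, 0, 0, 0], [0, 0, 0, 0, 0], [0, 0, 0, 0, 0], [0, 0, 0, 0, 0], [0, 0, 0, 0, 0]]

```text
time: 4.95
tool_pos: [0.5722, 0.0624, 0.0372]
tool_rot: [-0.002, -0.088, 0.996, 0.0]
contact_force: [-6.2, -0.9, 2.2]
gripper_width: -0.003
grasp_force: 0.0
```

It stalled at cabinet x of about -88 mm, which is home as predicted, and the force is rising. I'll give one more small nudge, then back off.

Call:
servo_tool:
  deltas:
    - [[0, 0.001, 0.0002, 0, 0], [0, 0.001, 0.0002, 0, 0], [0, 0, 0, 0, 0], [0, 0, 0, 0, 0], [0, 0, 0, 0, 0], [0, 0, 0, 0, 0], [0, 0, 0, 0, 0], [0, 0, 0, 0, 0]]

```text
time: 5.75
tool_pos: [0.572, 0.0627, 0.0361]
tool_rot: [-0.005, -0.088, 0.996, 0.0]
contact_force: [-11.6, -0.7, 3.8]
gripper_width: 0.001
grasp_force: 0.0
```

Call:
servo_tool:
  deltas:
    - [[0, -0.02, -0.0035, 0, 0], [0, -0.03, -0.005, 0, 0], [0, -0.03, -0.005, 0, 0], [0, 0.005, -0.03, 0, 0], [0, 0.005, -0.03, 0, 0], [0, 0.005, -0.03, 0, 0], [0, 0.005, -0.028, 0, 0], [0, 0, 0, 0, 0]]

```text
time: 6.55
tool_pos: [0.5172, -0.0714, 0.0388]
tool_rot: [0.001, -0.086, 0.996, -0.001]
contact_force: [0.4, 1.6, -0.2]
gripper_width: 0.002
grasp_force: 0.0
```

Call:
servo_tool:
  deltas:
    - [[0, 0.012, 0.003, 0, 0], [0, 0.01, 0.003, 0, 0], [0, 0.007, 0.0022, 0, 0], [0, 0.006, 0.0011, 0, 0], [0, 0.006, 0.0011, 0, 0], [0, 0.006, 0.0011, 0, 0], [0, 0.006, 0.0011, 0, 0], [0, 0.006, 0.0011, 0, 0]]

```text
time: 7.35
tool_pos: [0.5753, -0.0548, 0.0378]
tool_rot: [-0.0, -0.088, 0.996, 0.0]
contact_force: [-0.9, -0.2, -1.1]
gripper_width: -0.001
grasp_force: 0.5
```

Call:
servo_tool:
  deltas:
    - [[0, 0.004, 0.0007, 0, 0], [0, 0.004, 0.0007, 0, 0], [0, 0.003, 0.0005, 0, 0], [0, 0.002, 0.0004, 0, 0], [0, 0.001, 0.0002, 0, 0], [0, 0, 0, 0, 0], [0, 0, 0, 0, 0], [0, 0, 0, 0, 0]]

```text
time: 8.15
tool_pos: [0.5891, -0.0524, 0.0381]
tool_rot: [0.0, -0.088, 0.996, -0.0]
contact_force: [-0.5, -0.9, -0.5]
gripper_width: 0.003
grasp_force: 0.0
```

Call:
servo_tool:
  deltas:
    - [[0, 0.002, 0.0004, 0, 0], [0, 0.001, 0.0002, 0, 0], [0, 0.001, 0.0002, 0, 0], [0, 0.001, 0.0002, 0, 0], [0, 0, 0, 0, 0], [0, 0, 0, 0, 0], [0, 0, 0, 0, 0], [0, 0, 0, 0, 0]]

```text
time: 8.95
tool_pos: [0.593, -0.0514, 0.0375]
tool_rot: [-0.001, -0.088, 0.996, 0.0]
contact_force: [-5.2, -0.8, 1.7]
gripper_width: -0.001
grasp_force: 0.0
```

Call:
servo_tool:
  deltas:
    - [[0, 0.001, 0.0002, 0, 0], [0, 0.001, 0.0002, 0, 0], [0, 0, 0, 0, 0], [0, 0, 0, 0, 0], [0, 0, 0, 0, 0], [0, 0, 0, 0, 0], [0, 0, 0, 0, 0], [0, 0, 0, 0, 0]]

```text
time: 9.75
tool_pos: [0.5928, -0.051, 0.0364]
tool_rot: [-0.004, -0.088, 0.996, 0.0]
contact_force: [-11.0, -1.4, 3.5]
gripper_width: -0.001
grasp_force: 0.0
```

The right tray stalled at -88 mm too. I'm backing off, rising and checking both.

Call:
servo_tool:
  deltas:
    - [[0, -0.025, -0.0044, 0, 0], [0, -0.035, -0.006, 0, 0], [0, -0.02, 0, 0.02, 0], [0, 0, 0.02, 0.04, 0], [0, -0.01, 0.03, 0.045, 0], [0, -0.01, 0.03, 0.04, 0], [0, 0, 0.01, 0.02, 0], [0, 0, 0, 0, 0]]

```text
time: 10.55
tool_pos: [0.4997, 0.0264, 0.2029]
tool_rot: [0.005, -0.089, 0.996, -0.001]
contact_force: [1.1, -0.2, 0.7]
gripper_width: -0.004
grasp_force: 0.0
```

```bash
cat > chk.py <<'E'
from h import *
from scipy.spatial.transform import Rotation as Ro
s=manip.state(); f=grab_frame("wrist")
q=s["tool_rot"]; R=Ro.from_quat(np.r_[q[1:],q[0]]).as_matrix()
print(s["time"],s["tool_pos"])
T=np.array(f["T_tool_cam"]); K=np.array([[f["fx"],0,f["cx"]],[0,f["fy"],f["cy"]],[0,0,1.]])
vv,uu=np.mgrid[0:400:2,0:640:2]; us=np.c_[uu.ravel(),vv.ravel()].astype(float)
d=np.c_[cv2.undistortPoints(us.reshape(-1,1,2),K,np.array(f["dist"],float)).reshape(-1,2),np.ones(len(us))]
z=f["z_map"][::2,::2].ravel(); P=((d*z[:,None])@T[:3,:3].T+T[:3,3])@R.T+s["tool_pos"]; P=P[z>0]
a=.177; C=np.array([.670,.018]); c=np.array([np.cos(a),np.sin(a)]); n=np.array([-c[1],c[0]])
X=(P[:,:2]-C)@c; Y=(P[:,:2]-C)@n
for nm,y0 in(("L",.058),("R",-.058)):
    m=(abs(P[:,2]-.026)<.012)&(abs(Y-y0)<.045)&(X<-.06)&(X>-.15); print(nm,m.sum(),np.percentile(X[m],[1,5,50,95]).round(4) if m.any() else 0)
m=(P[:,2]>.062)&(P[:,2]<.074)&(X<-.085)&(X>-.4)&(Y>.09)&(Y<.3)
if m.any(): print("door",m.sum(),np.round(cv2.boxPoints(cv2.minAreaRect((P[m][:,:2]*1000).astype(np.float32)))).tolist())
t=grab_frame("top")
vv,uu=np.mgrid[180:345,160:265]; us=np.c_[uu.ravel(),vv.ravel()]; Q=depth(t,us)
hsv=cv2.cvtColor(t["pixels"],cv2.COLOR_RGB2HSV)[180:345,160:265].reshape(-1,3).astype(int)
for nm,m in(("red",((hsv[:,0]<4)|(hsv[:,0]>175))&(hsv[:,1]>200)&(hsv[:,2]>90)),("blue",(abs(hsv[:,0]-112)<12)&(hsv[:,1]>170))):
    m&=Q[:,2]<.06; print(nm,m.sum(),np.percentile(Q[m][:,:2]*1000,[2,98],axis=0).round().tolist())
E
python3 chk.py
```

```text
10.55 [0.49969457 0.02642782 0.20293012]
L 125 [-0.0789 -0.0785 -0.077  -0.0609]
R 242 [-0.0782 -0.0778 -0.0767 -0.0604]
door 873 [[340.0, 175.0], [563.0, 122.0], [566.0, 133.0], [342.0, 186.0]]
red 1421 [[204.0, 220.0], [304.0, 348.0]]
blue 1358 [[438.0, 252.0], [556.0, 387.0]]
```

Both tray fronts are at about -77 mm, so both are home, and the door is unmoved. Next I'll plan the arc along the door's outer face.

Call:
servo_tool:
  deltas:
    - [[0, -0.02, 0.039, 0, 0], [0, -0.02, 0.039, 0, 0], [0, -0.02, 0.039, 0, 0], [0, -0.02, 0.039, 0, 0], [0, -0.02, 0.037, 0, 0], [0, 0, 0, -0.04, 0], [0, 0, 0, -0.04, 0], [0, 0, 0, -0.04, 0]]

```text
time: 11.45
tool_pos: [0.3959, 0.2177, 0.0747]
tool_rot: [-0.001, -0.088, 0.996, -0.0]
contact_force: [-0.2, 0.2, 0.4]
gripper_width: 0.003
grasp_force: 0.0
```

Call:
servo_tool:
  deltas:
    - [[0, 0, 0, -0.03, 0], [0, 0, 0, -0.015, 0], [0, 0, 0, 0, 0], [0, 0, 0, 0, 0], [0, 0, 0, 0, 0], [0, 0, 0, 0, 0], [0, 0, 0, 0, 0], [0, 0, 0, 0, 0]]

```text
time: 12.25
tool_pos: [0.3975, 0.2185, 0.0338]
tool_rot: [0.001, -0.088, 0.996, 0.0]
contact_force: [-0.6, 0.6, -0.7]
gripper_width: 0.0
grasp_force: 0.0
```

Run:
```python
import numpy as np
from plant import manip
s=manip.state(); print(s["tool_pos"],s["contact_force"])
a=.177; c=np.array([np.cos(a),np.sin(a)]); m=np.array([-c[1],c[0]]); H=np.array([.670,.018])-.081*c+.120*m
p=s["tool_pos"][:2]
for i,th in enumerate(np.linspace(1.98,0,25)):
    ph=a-np.pi/2-th; u=np.array([np.cos(ph),np.sin(ph)]); n=np.array([u[1],-u[0]])
    q=H+.165*u+(.010+.011*abs(n@c)+.0145*abs(n@m))*n
    print(i,round(th,2),(q*1000).round(1),"d",((q-p)*1000).round(1)); p=q
```

```text
[0.39754991 0.2184633  0.03378135] [-0.55714944  0.58195923 -0.65211171]
0 1.98 [414.9 186.8] d [ 17.4 -31.7]
1 1.9 [410.  173.4] d [ -4.9 -13.3]
2 1.82 [406.3 159.6] d [ -3.7 -13.8]
3 1.73 [403.8 145.4] d [ -2.5 -14.2]
4 1.65 [402.5 131. ] d [ -1.3 -14.5]
5 1.57 [402.4 116.4] d [ -0.  -14.5]
6 1.48 [403.2 103.5] d [  0.8 -12.9]
7 1.4 [405.   90.6] d [  1.8 -12.9]
8 1.32 [407.9  77.8] d [  2.9 -12.8]
9 1.24 [411.8  65.1] d [  3.9 -12.7]
10 1.15 [416.8  52.7] d [  5.  -12.4]
11 1.07 [422.9  40.6] d [  6.  -12.1]
12 0.99 [429.9  28.9] d [  7.1 -11.7]
13 0.91 [438.   17.8] d [  8.1 -11.1]
14 0.82 [447.1   7.3] d [  9.1 -10.5]
15 0.74 [457.2  -2.5] d [10.  -9.8]
16 0.66 [468.1 -11.5] d [10.9 -9. ]
17 0.58 [479.8 -19.5] d [11.7 -8. ]
18 0.49 [492.3 -26.6] d [12.5 -7.1]
19 0.41 [505.5 -32.5] d [13.2 -6. ]
20 0.33 [519.2 -37.4] d [13.7 -4.8]
21 0.25 [533.4 -41. ] d [14.2 -3.6]
22 0.16 [547.9 -43.4] d [14.5 -2.4]
23 0.08 [562.6 -44.5] d [14.8 -1.1]
24 0.0 [577.5 -44.3] d [14.9  0.2]
```

Call:
servo_tool:
  deltas:
    - [[0, 0.009, -0.014, 0, 0], [0, 0.008, -0.014, 0, 0], [0, 0, -0.006, 0, 0], [0, -0.005, -0.011, 0, 0], [0, -0.004, -0.014, 0, 0], [0, -0.003, -0.014, 0, 0], [0, -0.001, -0.014, 0, 0], [0, 0, -0.014, 0, 0]]

```text
time: 13.05
tool_pos: [0.3999, 0.1164, 0.0328]
tool_rot: [-0.0, -0.088, 0.996, 0.0]
contact_force: [0.9, 0.1, -1.0]
gripper_width: 0.001
grasp_force: 0.0
```

Call:
servo_tool:
  deltas:
    - [[0, 0.001, -0.013, 0, 0], [0, 0.002, -0.013, 0, 0], [0, 0.003, -0.013, 0, 0], [0, 0.004, -0.013, 0, 0], [0, 0.005, -0.012, 0, 0], [0, 0.006, -0.012, 0, 0], [0, 0.007, -0.012, 0, 0], [0, 0.008, -0.011, 0, 0]]

```text
time: 13.85
tool_pos: [0.4375, 0.0173, 0.033]
tool_rot: [-0.0, -0.088, 0.996, 0.0]
contact_force: [-0.8, 0.7, 0.4]
gripper_width: -0.001
grasp_force: 0.0
```

On the planned waypoint 13, with the force low. Continuing along the arc.

Call:
servo_tool:
  deltas:
    - [[0, 0.009, -0.0105, 0, 0], [0, 0.01, -0.01, 0, 0], [0, 0.011, -0.009, 0, 0], [0, 0.012, -0.008, 0, 0], [0, 0.0125, -0.007, 0, 0], [0, 0.013, -0.006, 0, 0], [0, 0.0135, -0.005, 0, 0], [0, 0.014, -0.0035, 0, 0]]

```text
time: 14.65
tool_pos: [0.5332, -0.0414, 0.0328]
tool_rot: [-0.0, -0.088, 0.996, 0.0]
contact_force: [-0.3, 0.2, -0.7]
gripper_width: 0.002
grasp_force: 0.0
```

Call:
servo_tool:
  deltas:
    - [[0, 0.012, -0.002, 0, 0], [0, 0.01, -0.001, 0, 0], [0, 0.008, 0, 0, 0], [0, 0.006, 0, 0, 0], [0, 0.003, 0, 0, 0], [0, 0.002, 0, 0, 0], [0, 0.001, 0, 0, 0], [0, 0, 0, 0, 0]]

```text
time: 15.45
tool_pos: [0.574, -0.0437, 0.0331]
tool_rot: [0.0, -0.088, 0.996, -0.0]
contact_force: [-0.2, -0.4, -0.0]
gripper_width: 0.003
grasp_force: 0.0
```

Call:
servo_tool:
  deltas:
    - [[0, 0.002, 0.0004, 0, 0], [0, 0.001, 0.0002, 0, 0], [0, 0.001, 0.0002, 0, 0], [0, 0.001, 0.0002, 0, 0], [0, 0, 0, 0, 0], [0, 0, 0, 0, 0], [0, 0, 0, 0, 0], [0, 0, 0, 0, 0]]

```text
time: 16.25
tool_pos: [0.575, -0.0427, 0.0313]
tool_rot: [-0.005, -0.088, 0.996, 0.0]
contact_force: [-11.1, -1.9, 4.6]
gripper_width: -0.001
grasp_force: 0.0
```

Call:
servo_tool:
  deltas:
    - [[0, 0.001, 0.0002, 0, 0], [0, 0.001, 0.0002, 0, 0], [0, 0, 0, 0, 0], [0, 0, 0, 0, 0], [0, 0, 0, 0, 0], [0, 0, 0, 0, 0], [0, 0, 0, 0, 0], [0, 0, 0, 0, 0]]

```text
time: 17.05
tool_pos: [0.5748, -0.0423, 0.0304]
tool_rot: [-0.008, -0.088, 0.996, 0.001]
contact_force: [-18.6, -2.5, 5.2]
gripper_width: 0.002
grasp_force: 0.0
```

The door resists firmly. I'm backing off and verifying.

Call:
servo_tool:
  deltas:
    - [[0, -0.02, -0.0035, 0, 0], [0, -0.035, -0.006, 0, 0], [0, -0.035, -0.006, 0.01, 0], [0, -0.01, 0, 0.045, 0], [0, 0, 0, 0.045, 0], [0, 0, 0, 0.045, 0], [0, 0, 0, 0, 0], [0, 0, 0, 0, 0]]

```text
time: 17.85
tool_pos: [0.482, -0.058, 0.1799]
tool_rot: [0.002, -0.088, 0.996, -0.001]
contact_force: [-0.4, 1.1, -0.8]
gripper_width: 0.001
grasp_force: 0.0
```

```bash
cat > chk2.py <<'E'
from h import *
from scipy.spatial.transform import Rotation as Ro
s=manip.state(); f=grab_frame("wrist"); save(f,"pics/w3.png")
q=s["tool_rot"]; R=Ro.from_quat(np.r_[q[1:],q[0]]).as_matrix()
T=np.array(f["T_tool_cam"]); K=np.array([[f["fx"],0,f["cx"]],[0,f["fy"],f["cy"]],[0,0,1.]])
vv,uu=np.mgrid[0:400,0:640]; us=np.c_[uu.ravel(),vv.ravel()].astype(float)
d=np.c_[cv2.undistortPoints(us.reshape(-1,1,2),K,np.array(f["dist"],float)).reshape(-1,2),np.ones(len(us))]
z=f["z_map"].ravel(); P=((d*z[:,None])@T[:3,:3].T+T[:3,3])@R.T+s["tool_pos"]; P=P[z>0]
a=.177; C=np.array([.670,.018]); c=np.array([np.cos(a),np.sin(a)]); n=np.array([-c[1],c[0]])
X=((P[:,:2]-C)@c)*1e3; Y=((P[:,:2]-C)@n)*1e3
for y0 in range(-120,121,30):
    m=(abs(P[:,2]-.036)<.022)&(abs(Y-y0)<12)&(X<-60)&(X>-150)
    t=(abs(P[:,2]-.068)<.003)&(abs(Y-y0)<12)&(X<-70)&(X>-110)
    print(y0,"face",m.sum(),np.median(X[m]).round(1) if m.any() else 0,"top",t.sum(),np.percentile(X[t],[2,98]).round(1) if t.any() else 0)
E
python3 chk2.py
```

```text
-120 face 108 -89.9 top 0 0
-90 face 591 -90.7 top 0 0
-60 face 0 0 top 0 0
-30 face 0 0 top 0 0
0 face 426 -90.8 top 0 0
30 face 426 -90.8 top 0 0
60 face 553 -90.7 top 152 [-91.2 -81.2]
90 face 537 -90.6 top 357 [-90.6 -73.2]
120 face 327 -90.3 top 170 [-91.  -73.6]
```

View pics/w3.png

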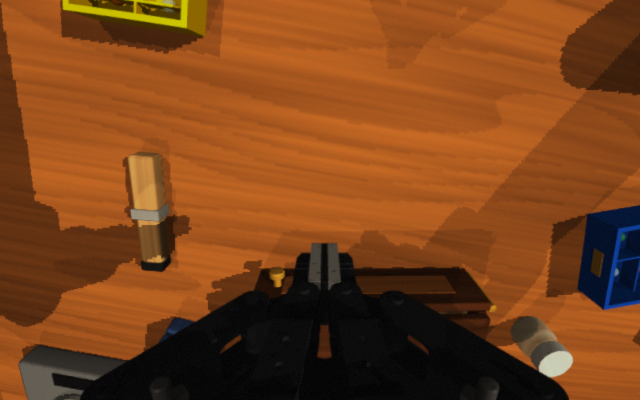

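The wrist view shows the door shut, its face running from (255,290) to (495,290) and the knob at (278,275). The face measures -90 to -91 mm across its whole width, against -91 expected, so it's flush. The robot is clear and the bystanders are in place, so I'm handing in.

```bash
python3 -c "
from plant import manip
print(manip.job_done())"
```

```text
the job is handed in; nothing more can be done
None
```

Both trays were pushed fully home, then the door was pushed fully shut, and the job was handed in at about 18 s of the 61 s allowed, with the robot clear of everything.

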